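# Uncouple a trailer tongue from its hitch ball and hold it up

### The job

Uncouple the trailer tongue from the hitch ball: draw the safety pin out of the coupler and put it in the parts tray, then pull the latch sideways by squeezing its finger tab all the way towards the fixed thumb rest, and lift the tongue off the ball. Finish while still holding it by those grips, roughly level and at rest over the ball, raised about 10 cm and touching nothing else, so that the ball can be greased. Leave the paint tin, the tub, the wrench and the spare ball where they are.

Things in the scene. Friction and masses are not known exactly. Their poses are not given: they have to be found in the camera images.
- tongue: Loose tongue stub with its coupler: bare aluminium, grey 50 mm square tube; 0.8 kg, 298 mm long, 65 mm wide. Origin: centre of the ball socket in its nose, at the ball's centre while coupled. x along the tongue to the nose (stub ends at x = -265 mm), y left, z up; coupler's flat top at z = 46 mm. Balances close under the two grips. Once the latch is fully pulled it lifts straight up, clear after 50 mm.
- grip (a point): Point on the tongue midway between the two upright grips on top of the coupler as they stand when SQUEEZED (28 mm over their outer faces), at (-78, 0, 76) mm in the tongue's frame; its axes are the tongue's. The grips' tops are 22 mm above it, the latch's flat strap 25 mm below it. Jaws closing along y, centred here, push the tab first and meet both faces when it is fully pulled.
- thumb_rest (a point): Centre of the outer face of the thumb rest, the upright grip fixed to the coupler: aluminium, 36 mm along x, 8 mm thick, outer face looks to the tongue's -y, 14 mm from the grip point.
- finger_tab (a point): Centre of the outer face of the finger tab, the upright steel grip on the sliding latch: 30 mm along x, 6 mm thick, outer face looks to the tongue's +y, 32 mm from the grip point at rest and 14 mm when fully pulled.
- latch (a joint): Travel of the latch along the tongue's -y (finger tab towards thumb rest), 0 (closed by its spring) to 0.018 m (fully pulled). The spring needs 6 N to start and 12 N when fully pulled, and shuts it when let go. Its steel fork reaches under the ball and holds the tongue down until it is fully pulled. With the safety pin in, it moves about 3 mm only.
- pin: Loose steel safety pin, 78 mm long, 90 g, upright in a hole in the coupler's top, 57 mm behind the grips and 14 mm to the tongue's +y, blocking the latch. Origin half-way up it, z along it to the knob. Knob at its top 22 mm in diameter, 24 mm tall, centred 27 mm above the origin; stem 10 mm thick, round-ended, its lowest 26 mm in the hole (free once lifted 30 mm).
- tray: Open steel parts tray, fixed on the bench, 240 mm along its x by 190 mm along its y, 30 mm tall, wall and floor 4 mm. Origin at the centre of its underside.
- ballmount: Steel ball mount in a receiver tube that is bolted to the bench; does not move. Origin on the bench straight below the ball, x towards the receiver, z up.
- ball (a point): Centre of the hitch ball (48 mm in diameter), 98 mm above the bench.
- packer: Loose offcut of square post, 89 x 110 x 89 mm tall, under the tongue's tail; the tail rests on it. Origin at the centre of its underside. It may be left where it is.
- tin: Bystander: paint tin, 84 mm in diameter, 110 mm tall, origin at the centre of its underside.
- tub: Bystander: grease tub, 72 mm in diameter, 75 mm tall, origin at the centre of its underside.
- wrench: Bystander: open-end wrench lying on the bench, 220 mm long, origin under its middle, x along it.
- spareball: Bystander: spare hitch ball standing on its shank, 51 mm in diameter, 79 mm tall, origin at the centre of its underside.

How it is judged:
By the outcome, as a careful person would: the job done as asked, in the order asked, and still so for the second after the job is handed in, while the arm keeps its last pose, push and grip.
It also fails if it takes over 54 s, if anything falls off the work surface, if the arm or the gripper's body presses on something with over 40 N, if the wrist force passes 120 N, or if a joint passes its speed limit or range.

### The arm

A 6-joint arm with a two-finger parallel gripper is mounted at the origin on the work surface. World frame = base frame: x ahead of the robot, y to its left, z up, the work surface at z = 0. Lengths are in m, angles in rad, forces in N, time in s.
With the tool pointing down it reaches from about 0.25 to 0.775 m from the base axis. Payload 4 kg.
Tool frame: the origin (TCP) lies midway between the tips of the shut fingers; the grasp point (between the pads) lies 19 mm behind it; z points along the fingers, y is the direction in which the jaws open and shut (so a half turn about z gives the same grasp; the last joint's range is limited). The gripper opens to 94 mm and grips with 3 to 60 N. Pads are 16 mm wide; open, the fingers measure 119 mm over their backs; the gripper's body (75 mm by 177 mm) begins 78 mm behind the grasp point.
Start: joints at [1.054, 0.087, 1.371, -0, 1.684, -0.103], TCP at [0.221, 0.504, 0.17] pointing down, gripper open.
Joint ranges: [-3.1, 3.1], [-0.76, 2.03], [0.27, 2.55], [-1.08, 4.22], [0.17, 2.65], [-2.57, 2.57]. Speed limits (rad/s): [2.79, 2.79, 3.14, 3.14, 3.14, 3.14].

### API

Orientations are given as [roll, pitch, yaw] about the fixed x, y, z axes, in that order (R = Rz(yaw) Ry(pitch) Rx(roll)).
In Python, from bench import robot, cams gives the robot as it stands.
- The arm moves only by the tool step_arm, never from a script. Its argument "plan" is a list that holds one entry, the list of rows, each a list of 5 numbers: the shift along the world's x, y, z in mm, then the turn about the world's z in rad, then the opening in per cent of the stroke, from 0 (shut) to 100 (fully open). In form: [[[tx, ty, tz, turn, fingers], ...]]. A call has 1 to 8 rows; each row is the pose to reach, as a shift and turn from the pose commanded when the call began; what a row does not reach only later rows make up. A row lasts 1/12 s, in which the tool goes at most 41.7 mm and 7.16 degrees, less where a joint would pass 70% of its speed; a pose out of reach is approached as far as the arm can. A call with a gripper value outside its range is refused whole. The fingers move at their own pace and stop on an object; the grip force is fixed at half the most. Time passes only in rows, so rows that repeat a pose let the fingers close. It gives the time, the measured TCP pose, the force and the opening at its end, in the units of the state.
- robot.get_obs(): the state, without advancing time (a new reading comes with each control period).
- cams.snapshot(name): name is "scene" or "top" or "wrist"; returns a dict with "frame" (420x560x3 uint8, red, green, blue), "camera_matrix" (3x3 intrinsics, pixels), "k1" (the pictures are not rectified: a ray, as slopes to the right and down, at radius r is drawn at 1 + k1 r^2 times it, then the intrinsics apply), "origin" and "attitude" of the camera in the world; the wrist camera has in their place "T_tool_cam" (4x4, takes a point from camera to tool coordinates, whose origin is the TCP and whose axes are the flange's). Camera axes: x right, y down, z forward; pixel columns grow to the right and rows downward; lengths in m; the calibration is good to about 2 mm. A picture is of the moment at which its call begins: read the wrist's pose just before it. There is no depth.
- robot.close_job(): hands the job in, once; it reports no verdict.
The state is a dict: "time": time; "joint_positions": joint angles; "qvel": joint speeds; "joint_torque": joint torques, N m; "tool_pos": TCP position; "ee_rot": TCP orientation; "wrist_force": force on the tool from outside, world axes, zero at the start; "wrist_torque": the same for the moment, N m; "width": finger opening in m.
Only numpy, scipy, OpenCV 4.12 (cv2) and the standard library are available. Lean on these libraries where they do the work, as an engineer would, in place of code of your own. Each camera call takes 0.05 s, during which the arm holds its last target. There are 200 camera calls.

## Working session

There is one attempt and no reset: what is moved stays moved. The work goes in short steps, Python scripts to look and compute and a tool call to move; the robot and the scene stay as the last step left them, time stands still between calls to the robot, and variables do not carry over. Pictures are saved under pics/ and viewed, about 8 in all and at most 12, crops included, and the job is handed in when it is done.

Besides the shell and the picture viewer there is one more tool, called after ">>>" by a JSON object that holds its "name" and its "arguments". step_arm: Moves the arm, as the interface text tells. Its arguments: {"type":"object","properties":{"plan":{"type":"array"}},"required":["plan"]}

```bash
ls; mkdir -p pics; cat > h.py <<'E'
import numpy as np, cv2
from bench import robot, cams
from scipy.spatial.transform import Rotation as R
def snap(n,fn=None):
    o=robot.get_obs(); s=cams.snapshot(n); s['obs']=o
    if fn: cv2.imwrite('pics/'+fn,s['frame'][:,:,::-1])
    return s
def pose(s):
    if 'T_tool_cam' in s:
        T=np.eye(4); T[:3,:3]=R.from_euler('xyz',s['obs']['ee_rot']).as_matrix(); T[:3,3]=s['obs']['tool_pos']
        T=T@np.array(s['T_tool_cam']); return T[:3,3],T[:3,:3]
    a=np.array(s['attitude'])
    return np.array(s['origin']), a if a.shape==(3,3) else R.from_euler('xyz',a).as_matrix()
def ray(s,u,v):
    K=np.array(s['camera_matrix']); d=np.array([(u-K[0,2])/K[0,0],(v-K[1,2])/K[1,1]]); q=d.copy()
    for _ in range(30): q=d/(1+s['k1']*(q@q))
    o,A=pose(s); return o,A@np.array([q[0],q[1],1])
def onz(s,u,v,z):
    o,d=ray(s,u,v); return o+d*(z-o[2])/d[2]
def proj(s,p):
    o,A=pose(s); c=A.T@(np.array(p)-o); q=c[:2]/c[2]; q=q*(1+s['k1']*(q@q)); K=np.array(s['camera_matrix'])
    return K[0,0]*q[0]+K[0,2],K[1,1]*q[1]+K[1,2]
E
python3 - <<'E'
from h import *
for n in ('top','scene','wrist'):
    s=snap(n,n+'0.png'); print(n,{k:v for k,v in s.items() if k not in('frame','obs')})
print(s['obs'])
a=[cv2.imread('pics/%s0.png'%n) for n in('top','scene')]
E
```

```text
pics
top {'camera_matrix': array([[501.65314675,   0.        , 276.01478737],
       [  0.        , 501.65314675, 209.06760997],
       [  0.        ,   0.        ,   1.        ]]), 'k1': -0.1363120117112027, 'origin': array([ 0.26121831, -0.03644516,  1.52438092]), 'attitude': array([-2.94389561,  0.01966812, -1.58632073])}
scene {'camera_matrix': array([[539.94911244,   0.        , 279.70541968],
       [  0.        , 539.94911244, 209.99101154],
       [  0.        ,   0.        ,   1.        ]]), 'k1': -0.000459687349523358, 'origin': array([ 1.21417713, -0.20131074,  1.17500778]), 'attitude': array([-2.56174154e+00,  7.89741182e-04,  1.31416327e+00])}
wrist {'camera_matrix': array([[303.84423547,   0.        , 285.81845629],
       [  0.        , 303.84423547, 212.98686955],
       [  0.        ,   0.        ,   1.        ]]), 'k1': -0.06736317742795248, 'T_tool_cam': array([[ 1.19300568e-04, -9.66556322e-01, -2.56454407e-01,
         7.33511543e-02],
       [ 9.99999882e-01,  2.36261826e-04, -4.25260026e-04,
        -3.56704665e-04],
       [ 4.71628153e-04, -2.56454326e-01,  9.66556235e-01,
        -2.15512285e-01],
       [ 0.00000000e+00,  0.00000000e+00,  0.00000000e+00,
         1.00000000e+00]])}
{'time': 0.1, 'joint_positions': array([ 1.05391734e+00,  8.79067066e-02,  1.37204027e+00, -2.23950711e-05,
        1.68358289e+00, -1.03063605e-01]), 'qvel': array([-1.28966544e-07, -2.88498241e-03, -3.90053550e-03,  2.37592399e-04,
       -2.19476853e-04,  7.49052666e-04]), 'joint_torque': array([ 3.79806253e-03, -3.41250980e+01, -3.03301406e+01,  7.21081230e-02,
        3.03708413e-02, -8.51996720e-05]), 'tool_pos': array([0.22088605, 0.50311135, 0.16863916]), 'ee_rot': array([-3.13966343e+00, -1.77163667e-04,  2.72777460e+00]), 'wrist_force': array([-0.29079968,  0.10735986,  0.60244399]), 'wrist_torque': array([0.05587001, 0.04595461, 0.02556505]), 'width': 0.09398207669351075}
```

View pics/top0.png

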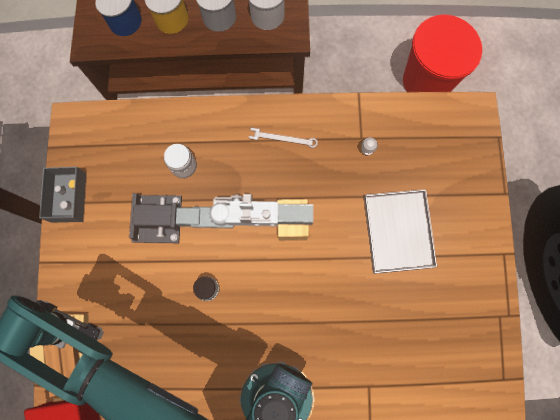

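View pics/scene0.png

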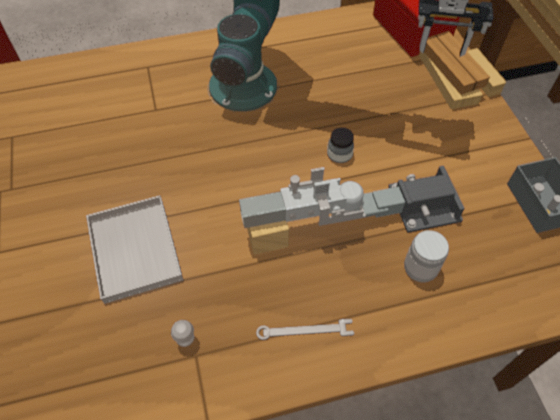

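```bash
python3 - <<'E'
from h import *
a=cv2.imread('pics/top0.png')[170:260,180:330]; b=cv2.imread('pics/scene0.png')[155:250,230:390]
a=cv2.resize(a,None,fx=5,fy=5,interpolation=2)[:, :750]; b=cv2.resize(b,None,fx=4.6,fy=4.6,interpolation=2)
c=np.zeros((900,750,3),np.uint8); c[:450]=a; c[450:450+b.shape[0],:736]=b[:450]
c=cv2.resize(c,(500,600),interpolation=3) if 0 else c
cv2.imwrite('pics/c1.png',cv2.resize(c,None,fx=2/3,fy=2/3,interpolation=3))
E
```

```text
(no output)
```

View pics/c1.png

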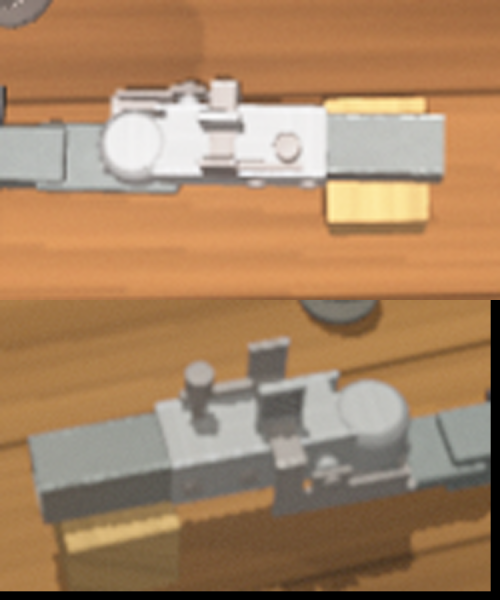

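```bash
python3 - <<'E'
from h import *
t=snap('top'); s=snap('scene')
T=lambda x,y:(180+x/3.3333,170+y/3.3333); S=lambda x,y:(230+x/3.067,155+(y-300)/3.067)
def tri(a,b):
    o1,d1=ray(t,*a);o2,d2=ray(s,*b)
    l=np.linalg.lstsq(np.c_[d1,-d2],o2-o1,rcond=None)[0]; p,q=o1+d1*l[0],o2+d2*l[1]
    return ((p+q)/2*1e3).round(),(1e3*np.linalg.norm(p-q)).round(1)
print('knobtop z196',onz(t,*T(288,147),.196), onz(s,*S(199,370),.196))
print('tri knob',tri(T(288,147),S(199,374)))
print('dome',tri(T(133,145),S(372,410)))
print('tail corners',tri(T(443,116),S(44,498)),tri(T(443,180),S(32,437)))
print('collar corners',tri(T(326,106),S(172,450)),tri(T(326,182),S(157,404)))
print('tab top: ', [onz(s,*S(*p),.196) for p in((249,346),(288,340),(260,392),(301,378))])
for n,p in dict(tr=[(366,197),(426,191),(436,267),(375,272)]).items():
    print('tray top',[onz(t,*q,.03).round(3) for q in p], np.mean([onz(t,*q,.03) for q in p],0))
E
```

```text
knobtop z196 [0.51439968 0.01169346 0.196     ] [0.51859499 0.01581734 0.196     ]
tri knob (array([516.,  14., 188.]), np.float64(4.6))
dome (array([534., 151., 118.]), np.float64(5.6))
tail corners (array([ 553., -116.,  125.]), np.float64(5.8)) (array([ 497., -113.,  126.]), np.float64(7.2))
collar corners (array([557., -17., 157.]), np.float64(4.5)) (array([496., -14., 133.]), np.float64(7.5))
tab top:  [array([0.50668194, 0.05768713, 0.196     ]), array([0.50868569, 0.08736464, 0.196     ]), array([0.54911515, 0.05344802, 0.196     ]), array([0.54463805, 0.08615333, 0.196     ])]
tray top [array([ 0.593, -0.287,  0.03 ]), array([ 0.609, -0.475,  0.03 ]), array([ 0.375, -0.489,  0.03 ]), array([ 0.364, -0.303,  0.03 ])] [ 0.48526908 -0.38849018  0.03      ]
```

>>> {"name": "step_arm", "arguments": {"plan": [[[0, 0, 40, -0.12, 100], [15, -25, 70, -0.24, 100], [35, -55, 90, -0.36, 100], [55, -90, 110, -0.48, 100], [75, -120, 130, -0.6, 100], [95, -150, 140, -0.72, 100], [115, -180, 140, -0.84, 100], [135, -215, 140, -0.96, 100]]]}}

```text
time: 0.92
tool_pos: [0.3571, 0.2876, 0.3109]
ee_rot: [3.139, -0.001, 1.763]
wrist_force: [0.7, 0.5, -0.5]
width: 0.0941
```

>>> {"name": "step_arm", "arguments": {"plan": [[[20, -35, 0, -0.1, 100], [40, -70, 0, -0.2, 100], [60, -105, 0, -0.2, 100], [80, -140, 0, -0.2, 100], [100, -175, 0, -0.2, 100], [120, -210, 0, -0.2, 100], [140, -245, 0, -0.2, 100], [160, -274, 0, -0.2, 100]]]}}

```text
time: 1.58
tool_pos: [0.5167, 0.012, 0.3097]
ee_rot: [3.141, 0.0, 1.566]
wrist_force: [0.3, 0.9, -0.2]
width: 0.0937
```

```bash
python3 - <<'E'
from h import *
s=snap('wrist','w1.png'); print(s['obs']); print(proj(s,[.516,.014,.196]))
E
```

```text
{'time': 1.5833, 'joint_positions': array([-8.62686638e-02,  2.81837022e-02,  1.15687218e+00, -3.97884259e-04,
        1.95617087e+00, -8.18675056e-02]), 'qvel': array([-0.64316472,  0.5043124 , -0.5065217 ,  0.01739326,  0.00111621,
       -0.63869036]), 'joint_torque': array([  1.17026903, -33.56744885, -28.38416755,  -0.15326359,
         0.13298205,   0.43251031]), 'tool_pos': array([0.51671074, 0.0119814 , 0.30973356]), 'ee_rot': array([3.14125809e+00, 3.97337654e-04, 1.56624547e+00]), 'wrist_force': array([ 0.31610548,  0.87204631, -0.21259975]), 'wrist_torque': array([-0.01672248, -0.02484907,  0.02962539]), 'width': 0.09373755734041017}
(np.float64(284.4314726028878), np.float64(199.11194485490086))
```

View pics/w1.png

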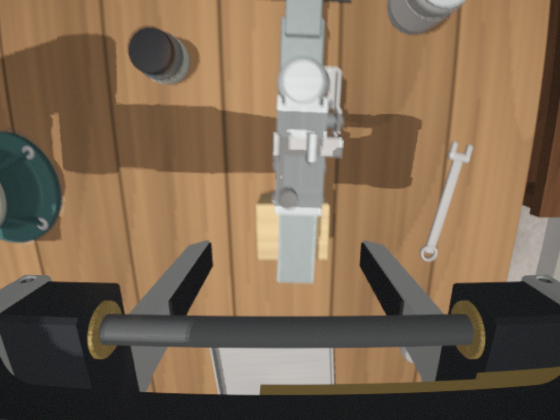

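```bash
python3 - <<'E'
from h import *
s=snap('wrist'); s=snap('wrist','w2.png'); print(s['obs']['tool_pos'],s['obs']['ee_rot'],s['obs']['qvel'].round(3)); 
f=s['frame']; c=cv2.resize(f[90:300,235:365],None,fx=4.6,fy=2.85,interpolation=2) if 0 else cv2.resize(f[50:290,230:370],None,fx=2.5,fy=2.5,interpolation=2)
cv2.imwrite('pics/w2c.png',c[:,:,::-1])
E
```

```text
[0.51779529 0.01033665 0.3075415 ] [-3.13877550e+00  1.19466675e-03  1.56097338e+00] [ 0.07  -0.044  0.025  0.049  0.04   0.042]
```

View pics/w2c.png

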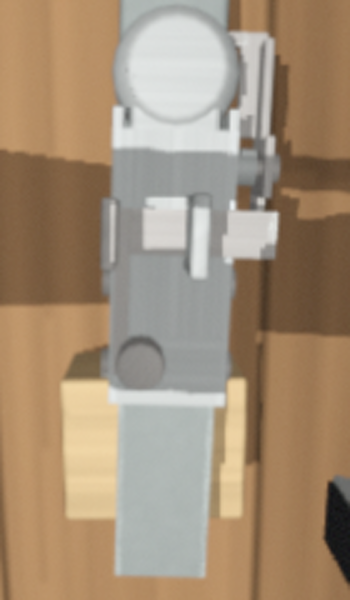

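```bash
python3 - <<'E'
from h import *
s=snap('wrist'); print(s['obs']['tool_pos'],s['obs']['qvel'].round(3))
W=lambda x,y:(230+x/2.5,50+y/2.5)
for n,x,y,z in [('knob',141,364,.196),('dome',179,66,.135),('tailL',116,575,.123),('tailR',204,575,.123),('colL',111,403,.144),('colR',224,403,.144),('frontL',114,150,.144),('frontR',238,150,.144),
 ('tab outer top near/far',104,200,.196),('',104,268,.196),('rest outer near',209,198,.196),('',208,278,.196)]:
    print(n,(1e3*onz(s,*W(x,y),z)).round(1))
E
```

```text
[0.51670568 0.01259765 0.30824017] [ 0.054 -0.039  0.01   0.018  0.016  0.008]
knob [517.9  19.  196. ]
dome [536.9 152.1 135. ]
tailL [ 502.3 -121.   123. ]
tailR [ 553.5 -121.3  123. ]
colL [502.1 -12.1 144. ]
colR [560.5 -12.5 144. ]
frontL [505.5 112.8 144. ]
frontR [564.8 112.5 144. ]
tab outer top near/far [502.8  89.1 196. ]
 [502.3  60.9 196. ]
rest outer near [546.8  89.6 196. ]
 [546.8  56.3 196. ]
```

>>> {"name": "step_arm", "arguments": {"plan": [[[2, 2, -30, -0.028, 100], [2, 2, -60, -0.028, 100], [2, 2, -90, -0.028, 100], [2, 2, -115, -0.028, 100], [2, 2, -130, -0.028, 100], [2, 2, -140, -0.028, 100], [2, 2, -145, -0.028, 100], [2, 2, -145, -0.028, 100]]]}}

```text
time: 2.45
tool_pos: [0.5175, 0.0176, 0.1644]
ee_rot: [-3.141, -0.0, 1.541]
wrist_force: [-0.1, -0.4, -0.4]
width: 0.0939
```

```bash
python3 - <<'E'
from h import *
s=snap('wrist'); s=snap('wrist','w3.png'); print(s['obs']['tool_pos'],s['obs']['ee_rot'],s['obs']['wrist_force'],s['obs']['qvel'].round(3))
E
```

```text
[0.51824779 0.01730086 0.16551308] [ 3.14035155e+00 -6.50569019e-05  1.54093098e+00] [0.18647154 0.61011378 0.39361711] [-0.007 -0.007 -0.032  0.001  0.001  0.   ]
```

View pics/w3.png

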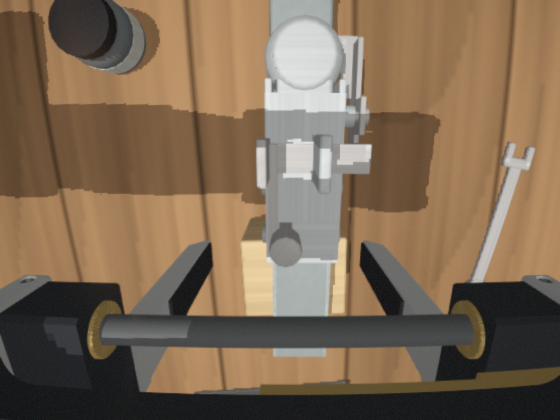

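```bash
python3 - <<'E'
from h import *
s=snap('wrist')
print(onz(s,286.5,244,.196),onz(s,305,52,.135),'tab',onz(s,258,165,.196),'rest',onz(s,331,163,.196),'restends',onz(s,326,136,.196),onz(s,326,192,.196))
print(proj(s,[.518,.017,.184]),proj(s,[.518,.017,.165]))
E
```

```text
[0.52003271 0.02044803 0.196     ] [0.53802265 0.14952159 0.135     ] tab [0.50421548 0.07203642 0.196     ] rest [0.54863177 0.07192653 0.196     ] restends [0.54558128 0.08804141 0.196     ] [0.54561623 0.05406626 0.196     ]
(np.float64(283.62770100746286), np.float64(242.60530985217594)) (np.float64(283.7381916968669), np.float64(233.74508959865238))
```

>>> {"name": "step_arm", "arguments": {"plan": [[[1.5, 1.5, 0, 0, 60], [1.5, 1.5, 0, 0, 40], [1.5, 1.5, 0, 0, 10], [1.5, 1.5, 0, 0, 10], [1.5, 1.5, 0, 0, 10], [1.5, 1.5, 0, 0, 10], [1.5, 1.5, 0, 0, 10], [1.5, 1.5, 0, 0, 10]]]}}

```text
time: 3.27
tool_pos: [0.5196, 0.0181, 0.1646]
ee_rot: [-3.142, -0.0, 1.54]
wrist_force: [-0.4, -0.1, -0.2]
width: 0.044
```

>>> {"name": "step_arm", "arguments": {"plan": [[[0, 0, 0, 0, 10], [0, 0, 0, 0, 10], [0, 0, 0, 0, 10], [0, 0, 0, 0, 10], [0, 0, 0, 0, 10], [0, 0, 0, 0, 10], [0, 0, 0, 0, 10], [0, 0, 0, 0, 10]]]}}

```text
time: 3.93
tool_pos: [0.5196, 0.0181, 0.1647]
ee_rot: [3.142, 0.0, 1.54]
wrist_force: [0.1, 0.2, -0.4]
width: 0.0097
```

```bash
python3 - <<'E'
from h import *
s=snap('wrist','w4.png'); print(s['obs']['width'])
b=snap('scene')['frame'][130:230,230:380]
c=np.vstack([cv2.resize(s['frame'][130:330,180:400],(440,400)),cv2.resize(b,(440,293),interpolation=2)])
cv2.imwrite('pics/w4c.png',cv2.resize(c[:,:,::-1],None,fx=.86,fy=.86))
E
```

```text
0.009678508494784459
```

View pics/w4c.png

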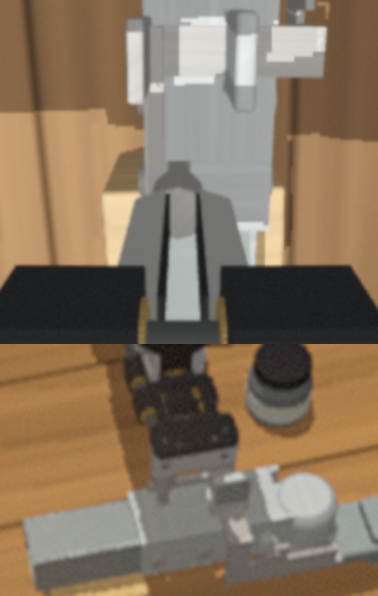

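```bash
python3 - <<'E'
from h import *
for f,roi in(('w2.png',(170,215,265,310)),('w3.png',(215,275,260,315)),('w4.png',(205,275,255,315))):
    g=cv2.imread('pics/'+f).max(2)[roi[0]:roi[1]:2 if f!='w2.png' else 2,roi[2]:roi[3]:2]
    print(f); print('\n'.join(' '.join('%3d'%v for v in r) for r in g))
s=snap('wrist'); print(s['obs']['tool_pos'])
for z in(.15,.165,.172,.184,.196): print(z,proj(s,[.519,.017,z]))
E
```

```text
w2.png
122 120 120 126 137 148 145 144 147 157 158 156 155 155 156 155 156 160 157 156 156 155 156
171 168 167 175 172 150 144 145 149 157 157 156 154 156 154 155 157 159 156 156 157 154 157
178 175 174 181 179 148 143 143 148 157 156 155 155 155 154 155 157 160 156 157 155 154 156
177 175 175 181 177 149 143 145 149 157 156 157 155 156 153 156 158 159 154 156 156 155 157
178 175 174 181 175 147 144 143 148 157 156 157 154 156 155 156 158 159 156 157 154 155 157
178 176 174 180 177 148 144 143 148 157 156 158 155 155 155 157 157 158 155 156 154 155 157
179 175 173 180 175 147 144 143 149 156 156 158 154 155 154 157 157 158 156 157 155 155 156
178 175 174 180 173 146 144 142 139 129 124 126 131 150 154 157 157 158 155 155 154 156 157
177 174 173 178 172 147 142 132 104  95  98  99  96 113 150 158 158 158 158 158 157 158 157
177 163 151 134 137 144 135 101 110 123 134 132 122 105 114 154 160 159 160 160 159 159 162
133 126 115 110 128 144 123 115 137 141 143 143 146 137 108 144 155 154 155 155 155 155 155
111 112 111 121 137 143 121 137 140 143 143 143 146 146 139 134 154 155 154 155 1
[... 8279 characters left out ...]
6  43 165 180 176 183 187 187 188 149  38  32 107 116 116 116 117 116 114 118
117 115 116 115 115 116 117 117 116  93  31  56 174 186 186 187 188 188 187 160  38  35 105 116 116 115 118 116 115 117
116 117 115 116 117 116 117 115 116  86  27  56 175 187 187 187 188 187 187 165  44  29 102 116 117 116 116 115 116 116
[0.51967267 0.0181001  0.16472316]
0.15 (np.float64(284.0025661897205), np.float64(229.50749212477584))
0.165 (np.float64(283.8894319670954), np.float64(235.7074644052433))
0.172 (np.float64(283.83160279525714), np.float64(238.8784209698548))
0.184 (np.float64(283.7238683904205), np.float64(244.78911284886365))
0.196 (np.float64(283.6036640696601), np.float64(251.38900027987398))
```

```bash
python3 - <<'E'
from h import *
s=snap('scene'); b=s['frame'][125:205,255:335]
cv2.imwrite('pics/s5.png',cv2.resize(b[:,:,::-1],None,fx=7,fy=7,interpolation=2))
print([np.round((np.array(proj(s,[.5196,.018,z]))-[255,125])*7) for z in(.144,.165,.184,.198,.24)])
E
```

```text
[array([283., 464.]), array([284., 427.]), array([286., 393.]), array([287., 367.]), array([290., 287.])]
```

View pics/s5.png

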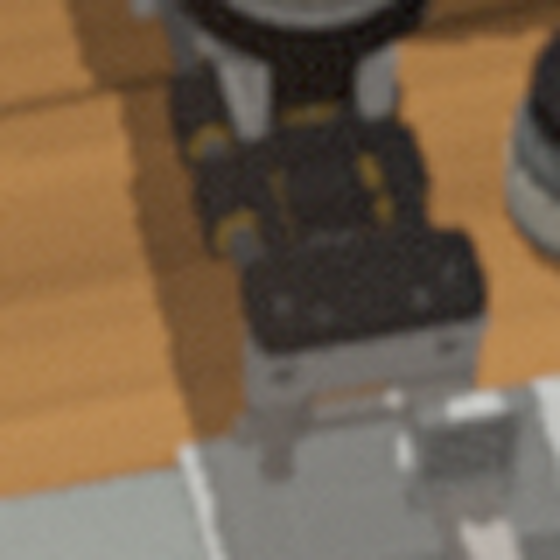

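>>> {"name": "step_arm", "arguments": {"plan": [[[0, -1, 0, 0, 70], [0, -1, 0, 0, 70], [0, -1, 0, 0, 70], [0, -1, 0, 0, 70], [0, -1, 0, 0, 70], [0, -1, 0, 0, 70], [0, -1, 0, 0, 70], [0, -1, 0, 0, 70]]]}}

```text
time: 4.8
tool_pos: [0.5197, 0.0171, 0.1647]
ee_rot: [3.141, 0.0, 1.54]
wrist_force: [0.0, -0.6, 0.5]
width: 0.0596
```

>>> {"name": "step_arm", "arguments": {"plan": [[[0, 0, -3, 0, 70], [0, 0, -7, 0, 70], [0, 0, -11, 0, 70], [0, 0, -15, 0, 70], [0, 0, -15, 0, 70], [0, 0, -15, 0, 30], [0, 0, -15, 0, 10], [0, 0, -15, 0, 10]]]}}

```text
time: 5.47
tool_pos: [0.5198, 0.0171, 0.15]
ee_rot: [3.141, 0.0, 1.54]
wrist_force: [0.2, 0.1, -0.2]
width: 0.0493
```

>>> {"name": "step_arm", "arguments": {"plan": [[[0, 0, 0, 0, 10], [0, 0, 0, 0, 10], [0, 0, 0, 0, 10], [0, 0, 0, 0, 10], [0, 0, 0, 0, 10], [0, 0, 0, 0, 10], [0, 0, 0, 0, 10], [0, 0, 0, 0, 10]]]}}

```text
time: 6.13
tool_pos: [0.5196, 0.0171, 0.1497]
ee_rot: [-3.142, 0.0, 1.54]
wrist_force: [-1.6, 0.3, 0.4]
width: 0.0208
```

>>> {"name": "step_arm", "arguments": {"plan": [[[0, 0, 0, 0, 10], [0, 0, 0, 0, 10]]]}}

```text
time: 6.3
tool_pos: [0.5196, 0.0171, 0.1497]
ee_rot: [-3.142, -0.0, 1.54]
wrist_force: [-0.1, 0.5, 1.7]
width: 0.0208
```

```bash
python3 - <<'E'
from h import *
s=snap('wrist','w5.png'); print(s['obs']['width'],s['obs']['wrist_force'])
f=s['frame'][160:330,200:380]
cv2.imwrite('pics/w5c.png',cv2.resize(f[:,:,::-1],None,fx=3,fy=3,interpolation=2))
E
```

```text
0.020840030125838717 [-0.11217447  0.52152978  1.65260622]
```

View pics/w5c.png

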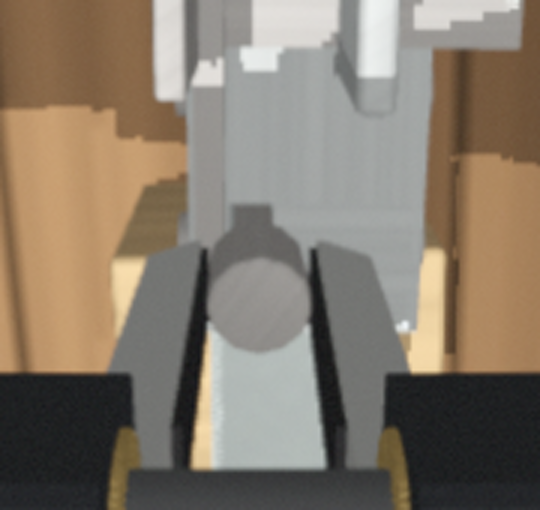

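>>> {"name": "step_arm", "arguments": {"plan": [[[0, 0, 0, 0, 45], [0, 0, 0, 0, 45], [0, 0, 0, 0, 45], [0, 0, 0, 0, 45], [0, 0, -3, 0, 45], [0, 0, -6, 0, 45], [0, 0, -8, 0, 45], [0, 0, -8, 0, 45]]]}}

```text
time: 7.02
tool_pos: [0.5192, 0.0171, 0.1408]
ee_rot: [-3.14, -0.0, 1.54]
wrist_force: [-0.4, -0.8, 0.5]
width: 0.0422
```

>>> {"name": "step_arm", "arguments": {"plan": [[[0, 0, 0, 0, 10], [0, 0, 0, 0, 10], [0, 0, 0, 0, 10], [0, 0, 0, 0, 10], [0, 0, 0, 0, 10], [0, 0, 0, 0, 10], [0, 0, 0, 0, 10], [0, 0, 0, 0, 10]]]}}

```text
time: 7.68
tool_pos: [0.5195, 0.0171, 0.1418]
ee_rot: [-3.141, 0.0, 1.54]
wrist_force: [-1.3, 0.5, 1.0]
width: 0.021
```

>>> {"name": "step_arm", "arguments": {"plan": [[[0, 0, 5, 0, 10], [0, 0, 12, 0, 10], [0, 0, 20, 0, 10], [0, 0, 30, 0, 10], [0, 0, 42, 0, 10], [0, 0, 56, 0, 10], [0, 0, 72, 0, 10], [0, 0, 90, 0, 10]]]}}

```text
time: 8.35
tool_pos: [0.5196, 0.0171, 0.2332]
ee_rot: [3.141, -0.0, 1.54]
wrist_force: [0.6, 0.5, -0.3]
width: 0.0208
```

```bash
python3 - <<'E'
from h import *
s=snap('wrist'); print(s['obs']['width'],s['obs']['wrist_force'],s['obs']['tool_pos'])
g=snap('scene')['frame'][90:230,210:350]
f=s['frame'][130:330,180:380]
c=np.hstack([cv2.resize(f,(400,400)),cv2.resize(g,(400,400),interpolation=2)])
cv2.imwrite('pics/w6c.png',c[:,:,::-1])
E
```

```text
0.020827244886522156 [ 0.62708227  0.45883458 -0.29792826] [0.51962429 0.01710571 0.23321643]
```

View pics/w6c.png

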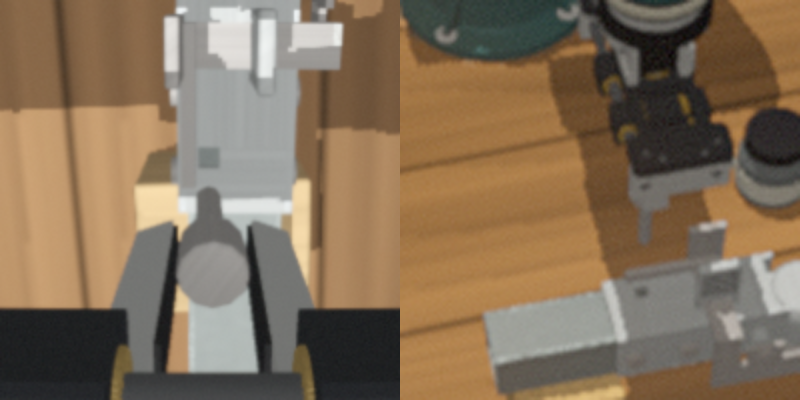

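>>> {"name": "step_arm", "arguments": {"plan": [[[-2, -20, 10, 0, 10], [-5, -55, 10, 0, 10], [-8, -93, 10, 0, 10], [-11, -131, 10, 0, 10], [-14, -169, 10, 0, 10], [-17, -207, 10, 0, 10], [-20, -245, 10, 0, 10], [-23, -283, 10, 0, 10]]]}}

```text
time: 9.12
tool_pos: [0.496, -0.2676, 0.2412]
ee_rot: [-3.141, -0.0, 1.54]
wrist_force: [0.8, 0.2, -0.5]
width: 0.0215
```

>>> {"name": "step_arm", "arguments": {"plan": [[[-3, -38, 0, 0, 10], [-6, -76, -10, 0, 10], [-9, -105, -40, 0, 10], [-11, -122, -80, 0, 10], [-11, -122, -115, 0, 10], [-11, -122, -145, 0, 10], [-11, -122, -170, 0, 10], [-11, -122, -190, 0, 10]]]}}

```text
time: 9.78
tool_pos: [0.484, -0.3868, 0.0476]
ee_rot: [-3.138, -0.003, 1.539]
wrist_force: [-0.7, 0.7, -1.2]
width: 0.0212
```

>>> {"name": "step_arm", "arguments": {"plan": [[[0, 0, -7, 0, 10], [0, 0, -13, 0, 10], [0, 0, -18, 0, 10], [0, 0, -18, 0, 10], [0, 0, -18, 0, 10], [0, 0, -18, 0, 10], [0, 0, -18, 0, 10]]]}}

```text
time: 10.37
tool_pos: [0.4864, -0.3885, 0.0353]
ee_rot: [3.139, 0.002, 1.54]
wrist_force: [-0.7, -0.6, -1.2]
width: 0.0211
```

>>> {"name": "step_arm", "arguments": {"plan": [[[0, 0, -2, 0, 10], [0, 0, -4, 0, 10], [0, 0, -5, 0, 10], [0, 0, -5, 0, 10], [0, 0, -5, 0, 30], [0, 0, -5, 0, 50], [0, 0, -5, 0, 100], [0, 0, -5, 0, 100]]]}}

```text
time: 11.03
tool_pos: [0.4858, -0.3881, 0.029]
ee_rot: [3.141, 0.0, 1.54]
wrist_force: [-0.1, -0.3, 0.6]
width: 0.0447
```

>>> {"name": "step_arm", "arguments": {"plan": [[[0, 0, 0, 0, 100], [0, 0, 0, 0, 100], [0, 0, 0, 0, 100], [0, 0, 0, 0, 100], [0, 0, 30, 0, 100], [0, 0, 65, 0, 100], [0, 0, 105, 0, 100], [0, 0, 145, 0, 100]]]}}

```text
time: 11.7
tool_pos: [0.4851, -0.3874, 0.1745]
ee_rot: [-3.14, -0.001, 1.54]
wrist_force: [0.5, -0.5, 0.5]
width: 0.0935
```

>>> {"name": "step_arm", "arguments": {"plan": [[[0, 5, 40, 0, 100], [0, 5, 80, 0, 100], [0, 5, 110, 0, 100], [0, 5, 110, 0, 100], [0, 5, 110, 0, 100]]]}}

```text
time: 12.12
tool_pos: [0.4864, -0.3836, 0.2868]
ee_rot: [3.137, 0.004, 1.54]
wrist_force: [0.2, 0.0, -0.9]
width: 0.094
```

```bash
python3 - <<'E'
from h import *
s=snap('top','t7.png'); w=snap('wrist','w7.png'); print(w['obs']['tool_pos'],w['obs']['width'])
c=np.hstack([cv2.resize(w['frame'],(533,400)),cv2.resize(s['frame'][180:285,355:445],(260,303),interpolation=2)[:, :].copy() if 0 else cv2.copyMakeBorder(cv2.resize(s['frame'][180:285,355:445],(260,303),interpolation=2),0,97,0,0,0)])
cv2.imwrite('pics/c7.png',c[:,:,::-1])
E
```

```text
[ 0.48577022 -0.38304149  0.28387887] 0.09428125671493952
```

View pics/c7.png

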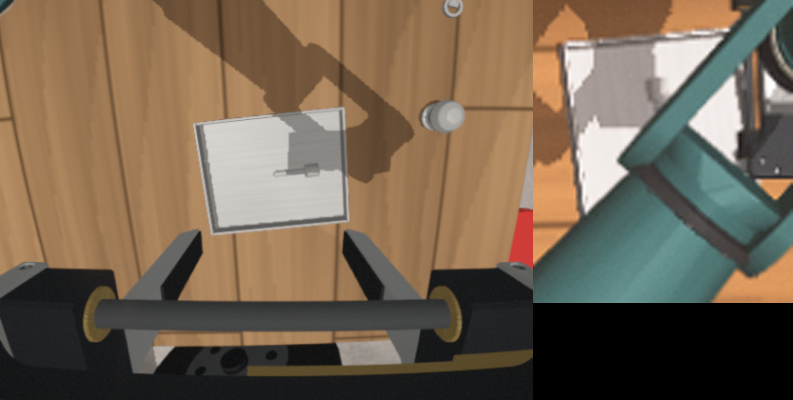

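>>> {"name": "step_arm", "arguments": {"plan": [[[2, 20, 0, 0, 100], [6, 60, 0, 0, 100], [10, 100, 0, 0, 100], [14, 140, 0, 0, 100], [18, 180, 0, 0, 100], [22, 220, 0, 0, 100], [26, 260, 0, 0, 100], [30, 300, 0, 0, 100]]]}}

```text
time: 12.88
tool_pos: [0.5144, -0.0808, 0.2806]
ee_rot: [-3.137, -0.001, 1.539]
wrist_force: [0.4, 0.7, 0.6]
width: 0.0938
```

>>> {"name": "step_arm", "arguments": {"plan": [[[5, 40, -10, 0, 100], [10, 80, -20, 0, 100], [15, 120, -40, 0, 100], [18, 145, -60, 0, 100], [18, 155, -80, 0, 100], [18, 155.5, -94, 0, 100], [18, 155.5, -94, 0, 100], [18, 155.5, -94, 0, 100]]]}}

```text
time: 13.55
tool_pos: [0.5319, 0.0726, 0.1866]
ee_rot: [-3.135, 0.001, 1.54]
wrist_force: [-0.8, -0.8, 0.6]
width: 0.094
```

```bash
python3 - <<'E'
from h import *
s=snap('wrist'); s=snap('wrist','w8.png'); print(s['obs']['tool_pos'],s['obs']['ee_rot'],s['obs']['wrist_force'],s['obs']['qvel'].round(3))
print(proj(s,[.5475,.073,.196]),proj(s,[.5015,.073,.196]),proj(s,[.5335,.073,.174]))
f=s['frame'][130:330,160:420]
cv2.imwrite('pics/w8c.png',cv2.resize(f[:,:,::-1],None,fx=3,fy=3,interpolation=2))
E
```

```text
[0.53296022 0.07229578 0.18851741] [-3.13897451e+00  3.08347724e-04  1.53941659e+00] [-0.34638994 -0.16858321  0.43869273] [-0.011 -0.018 -0.042  0.002 -0.001  0.001]
(np.float64(304.7411840886263), np.float64(236.01518190136537)) (np.float64(241.33163329787072), np.float64(237.80678964051162)) (np.float64(285.506189508051), np.float64(227.37328939745134))
```

View pics/w8c.png

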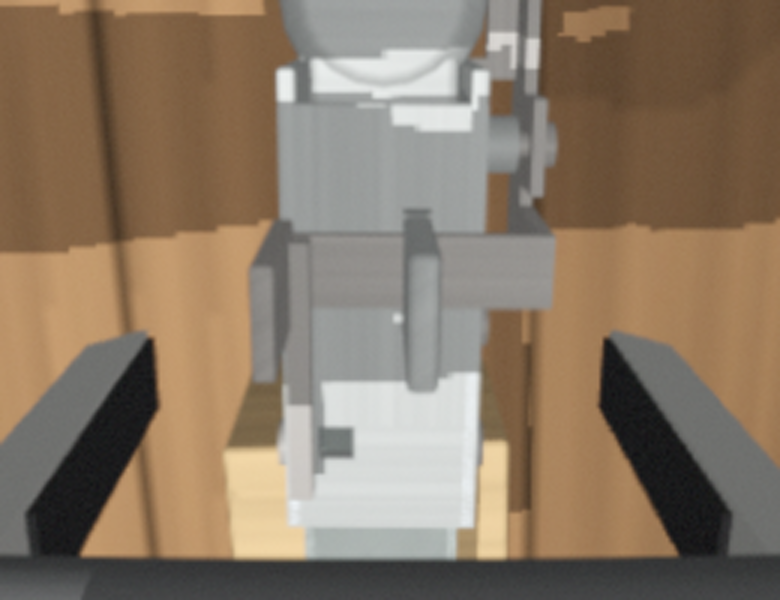

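>>> {"name": "step_arm", "arguments": {"plan": [[[1, 0, -15, 0, 100], [1, 0, -30, 0, 100], [1, 0, -42, 0, 100], [1, 0, -50, 0, 100], [1, 0, -56, 0, 100], [1, 0, -60, 0, 100], [1, 0, -64, 0, 100], [1, 0, -64, 0, 100]]]}}

```text
time: 14.32
tool_pos: [0.5345, 0.0725, 0.1253]
ee_rot: [-3.141, 0.0, 1.54]
wrist_force: [-0.2, -0.8, 0.1]
width: 0.0939
```

>>> {"name": "step_arm", "arguments": {"plan": [[[0, 0, 0, 0, 70], [0, 0, 0, 0, 65], [0, 0, 0, 0, 60], [0, 0, 0, 0, 55], [0, 0, 0, 0, 50], [0, 0, 0, 0, 45], [0, 0, 0, 0, 40], [0, 0, 0, 0, 40]]]}}

```text
time: 14.98
tool_pos: [0.5341, 0.0727, 0.126]
ee_rot: [-3.141, 0.0, 1.54]
wrist_force: [-0.7, 0.0, 0.8]
width: 0.0442
```

>>> {"name": "step_arm", "arguments": {"plan": [[[0, 0, 0, 0, 38], [0, 0, 0, 0, 36], [0, 0, 0, 0, 34], [0, 0, 0, 0, 32], [0, 0, 0, 0, 30], [0, 0, 0, 0, 20], [0, 0, 0, 0, 20], [0, 0, 0, 0, 20]]]}}

```text
time: 15.65
tool_pos: [0.5349, 0.0722, 0.1253]
ee_rot: [3.141, 0.001, 1.539]
wrist_force: [-0.4, -2.4, -3.0]
width: 0.0284
```

>>> {"name": "step_arm", "arguments": {"plan": [[[0, 0, 0, 0, 20], [0, 0, 0, 0, 20], [0, 0, 0, 0, 20], [0, 0, 0, 0, 20]]]}}

```text
time: 15.98
tool_pos: [0.5347, 0.0726, 0.1254]
ee_rot: [-3.142, -0.0, 1.54]
wrist_force: [1.4, -3.3, -4.0]
width: 0.0275
```

```bash
python3 - <<'E'
from h import *
s=snap('wrist','w9.png'); o=s['obs']; print(o['tool_pos'],o['ee_rot'],o['wrist_force'],o['wrist_torque'],o['width'])
print(proj(s,[.5485,.073,.196]),proj(s,[.5205,.073,.196]))
g=cv2.cvtColor(s['frame'],cv2.COLOR_RGB2GRAY)[180:330:5,220:350:4]
print('\n'.join(' '.join('%3d'%v for v in r) for r in g))
E
```

```text
[0.53470164 0.07258791 0.12535406] [-3.14152259e+00 -7.17652219e-05  1.53968129e+00] [ 1.44733399 -3.28557947 -3.98110106] [-0.22790785 -0.20862795 -0.08613258] 0.027529107357753307
(np.float64(310.56130235763345), np.float64(276.2723099573904)) (np.float64(257.2107936103526), np.float64(277.76015373830023))
110 114 114 111 109 149 177 170 222 233 238 234 234 234 234 235 233 240 237 235 232 184 166 166 168 168 169 168 147 128 128  81  80
111 113 113 112 109 141 164 162 164 232 237 233 233 233 231 170 164 175 171 172 167 165 165 167 166 167 169 169 153 147 145 105  79
110 113 112 110 107 132 165 160 164 229 235 231 207 208 205 162 164 168 164 163 164 165 165 165 166 165 170 169 164 163 164 114  84
110 113 114 112 106 124 165 161 164 159 164 160 160 161 161 162 162 168 163 164 164 166 166 165 165 167 168 169 156 154 153  98  83
110 113 114 112 108 126 164 161 164 159 163 159 159 160 162 162 163 168 164 163 162 165 166 164 166 166 169 168 139 135 135  71  84
108 111 113 111 108 118 163 161 162 159 163 158 157 160 160 162 162 167 163 163 162 164 166 164 165 166 169 168 107 103 103  68  8
[... 2469 characters left out ...]
 209  27  30 110 116 116 116  33  33  32
 30  28  91 102 119 117 117 103  39  31 224 224 224 170 145 143 158 211 220 221 155 157 159 221  28  46 106 118 117 115  93  90  35
 34  50  96  98 116 116 116 108  43  66 131 141 143 194 206 205 154 206 221 221 220 220 221 221  35  44 107 118 117 115  89  93  41
 32  95  94  96 102 102 104 101  46 125 101 111 114 175 189 189 147 193 209 208 209 208 208 207  78  46  98 102 102  99  85  89  83
 35 116  95  59  60  60  58  60  60  60  63  58  59  62  58  58  58  60  58  59  60  60  57  62  62  60  60  60  60  60  60  90 103
 33 128  83  66  65  68  68  68  68  69  68  69  67  68  68  68  67  67  67  68  67  68  66  66  68  69  67  69  68  68  68  84 126
```

>>> {"name": "step_arm", "arguments": {"plan": [[[0, 0, 1, 0, 20], [0, 0, 2, 0, 20], [0, 0, 4, 0, 20], [0, 0, 6, 0, 20], [0, 0, 6, 0, 20], [0, 0, 6, 0, 20]]]}}

```text
time: 16.53
tool_pos: [0.5346, 0.0728, 0.1317]
ee_rot: [-3.142, -0.0, 1.54]
wrist_force: [0.0, -0.4, -9.2]
width: 0.0272
```

>>> {"name": "step_arm", "arguments": {"plan": [[[0, 0, 3, 0, 20], [0, 0, 8, 0, 20], [0, 0, 14, 0, 20], [0, 0, 20, 0, 20], [0, 0, 27, 0, 20], [0, 0, 34, 0, 20], [0, 0, 41, 0, 20], [0, 0, 48, 0, 20]]]}}

```text
time: 17.2
tool_pos: [0.5348, 0.0726, 0.1808]
ee_rot: [3.141, 0.0, 1.54]
wrist_force: [-0.1, 0.5, -8.6]
width: 0.0276
```

>>> {"name": "step_arm", "arguments": {"plan": [[[0, 0, 7, 0, 20], [0, 0, 14, 0, 20], [0, 0, 22, 0, 20], [0, 0, 30, 0, 20], [0, 0, 38, 0, 20], [0, 0, 44, 0, 20], [0, 0, 46, 0, 20], [0, 0, 46, 0, 20]]]}}

```text
time: 17.87
tool_pos: [0.5351, 0.0726, 0.2267]
ee_rot: [3.14, -0.0, 1.54]
wrist_force: [-0.5, -0.1, -8.0]
width: 0.0277
```

>>> {"name": "step_arm", "arguments": {"plan": [[[0, 0, 0, 0, 20], [0, 0, 0, 0, 20], [0, 0, 0, 0, 20], [0, 0, 0, 0, 20], [0, 0, 0, 0, 20], [0, 0, 0, 0, 20]]]}}

```text
time: 18.37
tool_pos: [0.5346, 0.0726, 0.2255]
ee_rot: [-3.141, 0.0, 1.54]
wrist_force: [0.2, 1.0, -7.9]
width: 0.0279
```

```bash
python3 - <<'E'
from h import *
s=snap('scene'); o=s['obs']; print(o['time'],o['tool_pos'],o['ee_rot'],o['wrist_force'],o['wrist_torque'],o['width'],o['qvel'].round(3))
cv2.imwrite('pics/s10.png',cv2.resize(s['frame'][60:270,180:460,::-1],None,fx=2.8,fy=2.8,interpolation=2))
E
```

```text
18.3667 [0.53456517 0.07259901 0.22546656] [-3.14124909e+00  2.58365061e-05  1.53978490e+00] [ 0.1552033   0.95934511 -7.92842777] [ 0.08208619  0.13153983 -0.00204196] 0.02786393997795755 [ 0.001 -0.001 -0.004  0.002  0.001 -0.   ]
```

```bash
python3 - <<'E'
from h import *
s=snap('wrist','w11.png'); o=s['obs']
a=cv2.imread('pics/w9.png',0); b=cv2.imread('pics/w11.png',0)
for n,(y0,y1,x0,x1) in dict(nose=(0,110,240,340),mid=(120,230,240,320),grips=(225,290,258,315)).items():
    t=a[y0+8:y1-8,x0+8:x1-8]; r=cv2.matchTemplate(b[y0:y1,x0:x1],t,cv2.TM_CCOEFF_NORMED); _,v,_,l=cv2.minMaxLoc(r); print(n,'score %.2f'%v,'shift',l[0]-8,l[1]-8)
t0=cv2.imread('pics/top0.png').astype(int); t1=snap('top')['frame'][:,:,::-1].astype(int)
s0=cv2.imread('pics/scene0.png').astype(int); s1=snap('scene')['frame'][:,:,::-1].astype(int)
for n,p,q,r in(('tin',s0,s1,(230,282,405,450)),('tub',s0,s1,(128,162,325,358)),('wrench',s0,s1,(315,342,255,355)),('spare',s0,s1,(318,350,170,196)),('tin t',t0,t1,(143,180,162,196)),('tub t',t0,t1,(275,300,192,220)),('pin tray',s0,s1,(200,298,88,180))):
    d=np.abs(p-q)[r[0]:r[1],r[2]:r[3]].max(2); print(n,d.mean().round(1),(d>40).sum())
print(robot.get_obs()['wrist_force'],robot.get_obs()['width'])
E
```

```text
nose score 0.57 shift -8 2
mid score 0.94 shift 0 0
grips score 1.00 shift 0 0
tin 3.9 0
tub 41.5 451
wrench 3.9 0
spare 4.0 0
tin t 7.7 77
tub t 29.4 170
pin tray 4.6 68
[-0.48025286 -0.08480243 -8.26478886] 0.027859022788210227
```

```bash
python3 - <<'E'
from h import *
a=cv2.imread('pics/w9.png',0); b=cv2.imread('pics/w11.png',0)
# nose: edge-image match (lighting independent), wider search
e=lambda i:cv2.GaussianBlur(cv2.Canny(i,25,60),(3,3),0)
for n,(y0,y1,x0,x1) in dict(front=(60,130,245,345),tailcollar=(290,318,258,318)).items():
    r=cv2.matchTemplate(e(b)[max(0,y0-15):y1+15,x0-15:x1+15],e(a)[y0:y1,x0:x1],cv2.TM_CCOEFF_NORMED);_,v,_,l=cv2.minMaxLoc(r);print(n,round(v,2),l[0]-15,l[1]-min(15,y0))
for f in('top','scene'):
    s=snap(f); i0=cv2.imread('pics/%s0.png'%f).max(2); i1=s['frame'].max(2)
    R_={'top':(270,305,185,230),'scene':(120,170,318,368)}[f]
    for im in(i0,i1):
        m=(im[R_[0]:R_[1],R_[2]:R_[3]]<60).astype(np.uint8); n,_,st,c=cv2.connectedComponentsWithStats(m)
        print(f,[(st[k].tolist(),c[k].round(1).tolist()) for k in range(1,n) if st[k,4]>40])
t=snap('top'); p=onz(t,206,287,.075); w=snap('wrist'); print(p,proj(w,p))
E
```

```text
front 0.48 0 0
tailcollar 0.9 0 0
top []
top []
scene [([13, 8, 22, 21, 382], [23.7, 18.1])]
scene [([0, 0, 39, 36, 956], [17.0, 18.5])]
[0.32683657 0.19295749 0.075     ] (np.float64(104.79974039528435), np.float64(99.65098018472534))
```

```bash
python3 - <<'E'
from h import *
w=snap('wrist'); im=w['frame'].max(2); m=(im[40:170,40:180]<50).astype(np.uint8); n,_,st,c=cv2.connectedComponentsWithStats(m)
for k in range(1,n):
    if st[k,4]>100: u,v=c[k]+[40,40]; print(st[k],u,v,onz(w,u,v,.07))
o=robot.get_obs(); print(o['time'],o['wrist_force'],o['width'])
print(robot.close_job())
E
```

```text
[ 74  28  22  50 283] 128.26148409893995 94.39575971731449 [0.35374795 0.1977654  0.07      ]
18.8167 [-0.19306429  0.11204391 -9.09826355] 0.027625681474899483
the job is handed in; nothing more can be done
None
```

The job is handed in. The safety pin is in the parts tray, and the gripper holds the tongue by the squeezed grips, level, about 100 mm up over the ball. The clock read about 19 s.

**Last checks**
- **Squeeze and release:** jaw width is 27.6–27.9 mm against 28 mm for a fully pulled latch. The lift never pulled harder than 9.2 N.
- **Hanging free:** the wrist carries about 8–9 N, which fits a 0.8 kg tongue touching nothing else. Joint speeds were near zero.
- **Level:** the grips, mid-coupler and rear collar sit in the same wrist-camera pixels as before the lift. The nose did not check cleanly. One match scored low (0.57) with an odd shift, and a repeat on edges gave no shift but also scored low (0.48).
- **Pin:** a picture showed it lying in the tray after release.
- **Bystanders:** the tin, wrench and spare ball are unchanged in the scene camera. The top view of the tin changed slightly, which I put down to shadow.

**What failed or disagreed**
- **Tub:** its image patches changed in both fixed views. The dark patch the wrist camera found is about 27 mm off the tub's estimated position and is probably not just the lid. I did not settle this. The commanded path stayed about 0.2 m above it, so I believe it was not touched.
- **First pin grasp:** it closed on nothing. The fingertips appear to end about 30 mm short of the reported tool point, so I went lower for both grasps and they held.
- **Final picture:** the viewer refused it at its 12-picture limit, so the final state was checked only by numbers.

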